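Change over the specimen moulds in the load frame

ROBOT

A 6-joint arm with a two-finger parallel gripper is mounted at the origin on the work surface. World frame = base frame: x ahead of the robot, y to its left, z up, the work surface at z = 0. Lengths are in m, angles in rad, forces in N, time in s.
With the tool pointing down it reaches from about 0.375 to 0.975 m from the base axis. Payload 3.8 kg.
Tool frame: the origin (TCP) lies between the finger pads; the fingertips stand arm.tip_reach ahead of it and the grasp point (between the pads) lies 8 mm behind it (arm.tip_reach is the distance from the TCP to the fingertips, in m); z points along the fingers, y is the line along which they close (so a half turn about z gives the same grasp; the last joint's range is limited). The gripper opens to 85 mm and grips with 20 to 120 N. Pads are 22 mm wide; open, the fingers measure 114 mm over their backs; the gripper's body (76 mm by 85 mm) begins 54 mm behind the grasp point. The pads swing forward as they close: fully open they stand 13 mm farther back than shut.
Start: joints at [-1.262, 0.264, 1.604, -0, 1.274, -0.037], TCP at [0.229, -0.635, 0.242] pointing down, gripper open.
Joint ranges: [-2.63, 2.63], [-0.94, 2.18], [0.31, 2.57], [-1.31, 4.45], [0, 2.66], [-2.55, 2.55]. Speed limits (rad/s): [2.57, 2.57, 3.14, 3.14, 3.14, 3.14].

INTERFACE

Orientations are given as [roll, pitch, yaw] about the fixed x, y, z axes, in that order (R = Rz(yaw) Ry(pitch) Rx(roll)).
In Python, from cell import readout, viewer, arm gives the robot as it stands.
- The arm moves only by the tool carry_out, never from a script. Its argument "rows" is a list of rows, each a list of 2 entries, a list of its own where there are three numbers: the shift along the tool's x, y, z in m, then the turn about the tool's z in degrees. In form: [[[x, y, z], roll], ...]. A call has 1 to 10 rows; each row is the pose to reach, as a shift and turn from the pose commanded when the call began, along the tool's axes at that moment; what a row does not reach only later rows make up. A row lasts 1/12 s, in which the tool goes at most 41.7 mm and 7.16 degrees, less where a joint would pass 70% of its speed; a pose out of reach is approached as far as the arm can. A call with a gripper value outside its range is refused whole. "jaw" is the opening, from 0 (shut) to 1 (fully open), set as the call begins (left out, the last holds). The fingers move at their own pace and stop on an object; "grip_force" is the grip in N (left out, the last holds). Time passes only in rows, so rows that repeat a pose let the fingers close. It gives the time, the measured TCP pose, the force, the opening and the grip force at its end, in the units of the state.
- readout.get_obs(): the state, without advancing time (a new reading comes with each control period).
- viewer.capture(name): name is "scene" or "top"; returns a dict with "color" (480x640x3 uint8, red, green, blue), "range_z" (480x640 float32, m along the optical axis (not along the pixel's ray), 0 where there is no reading), "camera_matrix" (3x3 intrinsics, pixels), "camera_from_world" (4x4, takes a point from world to camera coordinates). Camera axes: x right, y down, z forward; pixel columns grow to the right and rows downward; lengths in m; the calibration is good to about 2 mm. A picture is of the moment at which its call begins.
- arm.close_job(): hands the job in; it is judged then, once.
Trained networks look in the newest picture that a camera, given by its name, has taken for a name from the list of things; names that differ only in an ending like _2 or _b are one class to them, and where a whole thing is asked for, a point or a joint stands for the part that bears it (a point fixed in the world has none). Each returns a list of dicts, best first, with "conf" (0 to 1); they miss things now and then, are a little off and sometimes report something else, mostly with a low value. They report only what shows in the picture. A call takes as long as a camera call. They do not tell look-alikes from the thing itself.
- viewer.masks_of(thing, camera): "mask" (480x640 bool, what is visible of it) and "location" ([column, row] in pixels, amid what is visible of it).
The state is a dict: "time_s": time; "joint_pos": joint angles; "joint_vel": joint speeds; "tau": joint torques, N m; "tool_pos": TCP position; "tcp_rot": TCP orientation; "contact_force": force on the tool from outside, world axes, zero at the start; "ft_torque": the same for the moment, N m; "width": opening from 0.0 (shut) to 1.0 (fully open); "gripper_force": force on a finger pad.
Only numpy, scipy, OpenCV 4.12 (cv2) and the standard library are available. Lean on these libraries where they do the work, as an engineer would, in place of code of your own. Each camera call takes 0.05 s, during which the arm holds its last target. There are 200 camera calls.

TASK

Change over the moulds: lift the blue-banded mould by its handle out of the load frame and set it down gently, upright, in the middle of the height-adjustable stand's plate. Then lift the yellow-banded mould by its handle and set it down gently, upright, inside the raised rim of the frame's platen. Do not knock the load cell that hangs over the platen, keep the moulds upright and leave everything else on the bench where it is.

Things in the scene. Friction and masses are not known exactly. Their poses are not given: they have to be found in the camera images.
- blue_mould_mid (a point): Blue-banded mould: closed metal cylinder 96 mm in diameter, 88 mm high, 0.5 to 0.9 kg, centre of mass on its axis. This point: on the axis, 70 mm above the underside; z up. Bow handle on top: a level round bar 10 mm thick, 60 mm long, along the mould's x axis, its centre line 70 mm above this point; an upright at each end, 38 mm from the axis; 47 mm free under the bar. Starts on the platen
- yellow_mould_mid (a point): Yellow-banded mould: closed metal cylinder 96 mm in diameter, 88 mm high, 0.5 to 0.9 kg, centre of mass on its axis. This point: on the axis, 70 mm above the underside; z up. Bow handle on top: a level round bar 10 mm thick, 60 mm long, along the mould's x axis, its centre line 70 mm above this point; an upright at each end, 38 mm from the axis; 47 mm free under the bar. Starts on the bench.
- platen (a point): centre of the top face of the frame's steel platen, 55 mm above the bench, where a mould stands; z up, -x the frame's open front, y along the beam. Round it a rim of inside radius 60 mm, 6 mm high. A mould found here has its handle front to back within 0.15 rad.
- frame: load frame, fixed; origin on the bench straight under the platen's centre, axes as the platen's (-x the open front, roughly facing the robot). Blue base x -95 to 125, y +-190, 45 mm high; two columns 28 mm thick at y = +-155 mm with 46 mm collars near the beam; blue cross beam x -45 to 45, y +-195, from 355 to 405 mm high.
- cell_tip (a point): lower end of the delicate load cell, a 30 mm steel cylinder hanging from the beam over the platen's centre, 308 mm above the bench. It leaves 113 mm over the handle bar of a mould on the platen, so no vertical gripper fits: lean the tool 35 to 45 degrees, its back towards the open front, a finger each side of the bar.
- stand: height-adjustable stand, fixed; origin at the centre of its foot on the bench, z up. Grey foot 130 x 130 x 34 mm, and over it a level steel plate 140 x 140 mm on legs. The plate's top is anywhere from 60 to 110 mm above the bench: not reported, it must be felt or seen. It does not yield under less than 100 N.
- bottle: bystander: amber bottle 60 mm thick, 150 mm tall; origin at its underside
- weight: bystander: brass weight 70 mm in diameter, 70 mm tall; origin at its underside
- tin: bystander: aluminium tin 70 mm in diameter, 60 mm tall; origin at its underside
- spatula: bystander: spatula lying flat along its x axis
- spanner: bystander: spanner lying flat along its x axis
- mug: bystander: white mug 80 mm in diameter, 90 mm tall, handle on its +y side; origin at its underside
- tray: bystander: blue open tray 130 x 90 x 35 mm; origin at its underside
There are look-alikes about, which are no part of the job. Leave any green or turquoise look-alike of the part that bears yellow_mould_mid alone.

How it is judged:
On the way:
1. the blue-banded mould stands upright on the middle of the stand's plate, let go (horizontal distance between blue_mould_mid and stand below 0.025 m and angle between blue_mould_mid's own z axis and vertical below 0.08 rad and contact force between blue_mould and stand above 2 N and linear speed of blue_mould below 0.02 m/s and contact force between the fingers and blue_mould below 0.1 N), for 0.2 s.
At the end, for the whole second after the job is handed in: The blue-banded mould stands at rest, upright within 0.08 rad, on the stand's plate, its axis within 25 mm of the stand's centre; the yellow-banded mould stands at rest, upright within 0.05 rad, down on the face of the frame's platen inside the rim (within 16 mm of its centre, height within 3.5 mm) (horizontal distance between blue_mould_mid and stand below 0.025 m and angle between blue_mould_mid's own z axis and vertical below 0.08 rad and contact force between blue_mould and stand above 2 N and linear speed of each of blue_mould, yellow_mould below 0.02 m/s and horizontal distance between yellow_mould_mid and platen below 0.016 m and z of yellow_mould_mid in the frame of platen between 0.066 and 0.0735 m and angle between yellow_mould_mid's own z axis and vertical below 0.05 rad); the robot touches nothing.
It fails at once if a mould is set down hard (over 80 N on the stand or the frame) (contact force between any of blue_mould, yellow_mould and stand above 80 N or contact force between any of blue_mould, yellow_mould and frame above 80 N).
It fails at once if the load cell is knocked (over 10 N) (contact force between load_cell and anything else above 10 N).
It fails at once if a mould leans more than 0.5 rad (angle between any of blue_mould_mid, yellow_mould_mid's own z axis and vertical above 0.5 rad).
It fails at once if a bystander is moved more than 30 mm (distance of any of bottle, weight, tin, spatula, spanner, mug, tray from where it was at the start of the episode above 0.03 m).
It also fails if it takes over 72 s, if anything falls off the work surface, if the arm or the gripper's body presses on something with over 40 N, if the wrist force passes 120 N, or if a joint passes its speed limit or range.

## Working session

There is one attempt and no reset: what is moved stays moved. The work goes in short steps, Python scripts to look and compute and a tool call to move; the robot and the scene stay as the last step left them, time stands still between calls to the robot, and variables do not carry over. Pictures are saved under pics/ and viewed, at most 10 in all, crops included, and the job is handed in when it is done.

Besides the shell and the picture viewer there is one more tool, called after "Emit:" as name(argument=value, ...), one argument or row to a line, values as JSON. carry_out: Moves the arm, as the interface text tells. Its arguments: {"type":"object","properties":{"rows":{"type":"array","items":{"type":"array"}},"jaw":{"type":"number"},"grip_force":{"type":"number"}},"required":["rows"]}

```bash
mkdir -p pics; cat > h.py <<'E'
import numpy as np, cv2
from cell import readout, viewer, arm
def cap(n):
    return viewer.capture(n)
def cloud(c):
    K=np.array(c["camera_matrix"]);T=np.linalg.inv(np.array(c["camera_from_world"]));z=c["range_z"]
    v,u=np.mgrid[:480,:640]
    p=np.stack([(u-K[0,2])/K[0,0]*z,(v-K[1,2])/K[1,1]*z,z],-1)
    return p@T[:3,:3].T+T[:3,3]
def save(c,n): cv2.imwrite(f"pics/{n}.png",c["color"][:,:,::-1])
E
python3 - <<'E'
from h import *
print(readout.get_obs(), arm.tip_reach)
for n in("scene","top"):
    c=cap(n);save(c,n+"0");T=np.linalg.inv(c["camera_from_world"]);print(n,T.round(3).tolist())
    P=cloud(c)
    for t in("blue_mould_mid","yellow_mould_mid","platen","frame","cell_tip","stand","bottle","weight","tin","mug","tray","spatula","spanner"):
        try:
            for m in viewer.masks_of(t,n):
                q=P[m["mask"]&(c["range_z"]>0)]
                print(t,round(m["conf"],2),np.round(m["location"]),len(q),np.median(q,0).round(3),np.percentile(q,2,axis=0).round(3),np.percentile(q,98,axis=0).round(3))
        except Exception as e: print(t,e)
E
```

```text
{'time_s': 0.0, 'joint_pos': array([-1.26188565e+00,  2.64749919e-01,  1.60537936e+00,  5.38413948e-06,
        1.27371888e+00, -3.69030532e-02]), 'joint_vel': array([ 0.00163742,  0.00226298,  0.00069896,  0.00057798, -0.00028925,
        0.00094955]), 'tau': array([ 2.23402429e-03, -5.15103328e+01, -3.67314863e+01,  2.11807774e-04,
        1.30324109e-02,  7.81906124e-06]), 'tool_pos': array([ 0.22857992, -0.63435879,  0.2409613 ]), 'tcp_rot': array([-3.13933888e+00, -8.83572277e-05,  3.45812045e-01]), 'contact_force': array([-0.47481474, -0.19189056, -0.2989391 ]), 'ft_torque': array([-0.07662419,  0.08039207,  0.02959106]), 'gripper_force': 0.0, 'width': 0.9986835004414493} 0.011
scene [[-0.878, 0.32, -0.357, 1.003], [0.478, 0.552, -0.683, 0.986], [-0.022, -0.77, -0.637, 1.087], [0.0, 0.0, 0.0, 1.0]]
blue_mould_mid 0.83 [330. 346.] 2054 [0.633 0.31  0.141] [0.585 0.256 0.059] [0.67  0.338 0.199]
yellow_mould_mid 0.91 [357. 192.] 975 [ 0.211 -0.256  0.069] [ 0.152 -0.326 -0.001] [ 0.242 -0.235  0.14 ]
yellow_mould_mid 0.83 [287. 177.] 614 [ 0.372 -0.462  0.076] [ 0.333 -0.53  -0.0
[... 3082 characters left out ...]
-0.062  0.098] [ 0.693 -0.094 -0.002] [ 0.765 -0.035  0.153]
tin 0.93 [423. 190.] 346 [ 0.706 -0.346  0.058] [ 0.678 -0.38   0.009] [ 0.739 -0.318  0.066]
tin 0.74 [244. 290.] 200 [0.344 0.296 0.006] [ 0.313  0.231 -0.002] [0.371 0.351 0.013]
mug 0.71 [173. 277.] 576 [0.386 0.537 0.033] [ 0.328  0.491 -0.003] [0.423 0.567 0.09 ]
tray 0.75 [459. 211.] 1027 [ 0.648 -0.49   0.008] [ 0.579 -0.531 -0.002] [ 0.708 -0.44   0.039]
spatula 0.96 [292. 279.] 538 [0.379 0.112 0.004] [ 0.351  0.022 -0.005] [0.413 0.164 0.023]
spatula 0.45 [231. 197.] 9200 [0.602 0.272 0.401] [0.504 0.097 0.032] [0.694 0.444 0.627]
spanner 0.48 [246. 291.] 268 [0.346 0.291 0.006] [ 0.309  0.219 -0.005] [0.375 0.355 0.013]
```

View pics/scene0.png

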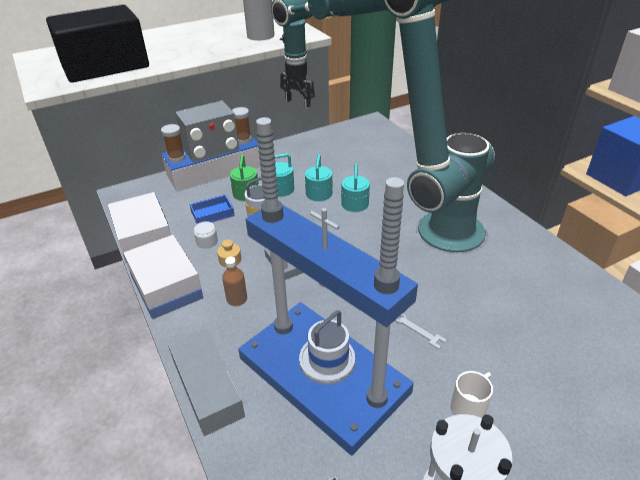

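View pics/top0.png

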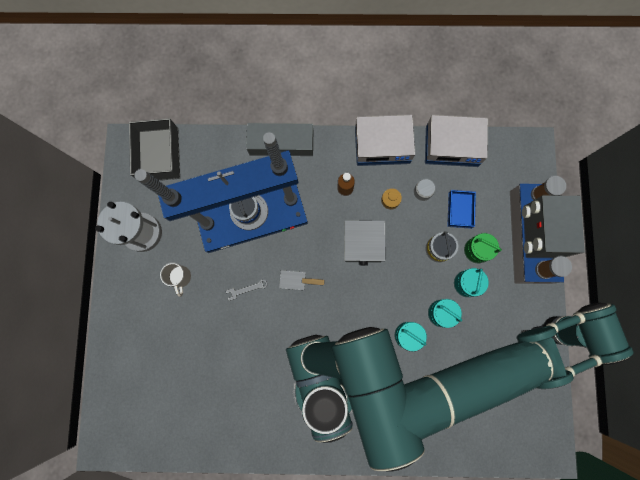

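The scene picture shows the frame with the blue-banded mould at (330,346). The top picture shows the stand plate at (365,241) and a banded mould at (443,246). The green one at (484,248) and three turquoise ones are the look-alikes. Next I measure precisely.

View pics/crop.png

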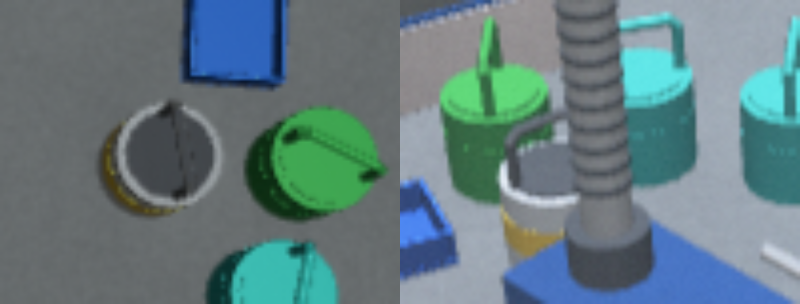

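The banded mould at (165,150) in the left crop is the yellow one: its gold band is visible, next to the green look-alike. The move format only offers a turn about the tool's z, so I need to find out how the tool can lean. I'll test what a pose past the reach does, going up in free space.

Emit:
carry_out(
  rows=[
    [[0, 0, -0.04], 0],
    [[0, 0, -0.08], 0],
    [[0, 0, -0.12], 0],
    [[0, 0, -0.16], 0],
    [[0, 0, -0.2], 0],
    [[0, 0, -0.24], 0],
    [[0, 0, -0.28], 0],
    [[0, 0, -0.32], 0],
    [[0, 0, -0.36], 0],
    [[0, 0, -0.4], 0],
  ],
  jaw=1,
)

```text
time_s: 2.33
tool_pos: [0.2286, -0.6343, 0.6447]
tcp_rot: [3.141, 0.0, 0.346]
contact_force: [0.6, -1.3, 0.8]
width: 0.999
gripper_force: 0.0
```

Emit:
carry_out(
  rows=[
    [[0, 0, -0.04], 0],
    [[0, 0, -0.08], 0],
    [[0, 0, -0.12], 0],
    [[0, 0, -0.16], 0],
    [[0, 0, -0.2], 0],
    [[0, 0, -0.24], 0],
    [[0, 0, -0.28], 0],
    [[0, 0, -0.32], 0],
    [[0, 0, -0.36], 0],
    [[0, 0, -0.4], 0],
  ],
)

```text
time_s: 3.17
tool_pos: [0.1997, -0.5541, 0.8081]
tcp_rot: [3.118, 0.0, 0.346]
contact_force: [0.3, -1.0, 0.0]
width: 0.998
gripper_force: 0.0
```

```bash
python3 -c "
from h import *
print(readout.get_obs())"
```

```text
{'time_s': 3.1667, 'joint_pos': array([-1.26773469e+00,  4.11793736e-01,  3.10878814e-01,  1.32607378e-03,
        2.39534050e+00, -4.17787620e-02]), 'joint_vel': array([-0.00882592, -0.11770706, -0.00202104,  0.00138365,  0.12995894,
       -0.0064975 ]), 'tau': array([ 5.45783399e-02, -4.77470219e+01, -2.82754755e+01,  3.48866313e-03,
       -2.51206364e-01,  8.39424814e-03]), 'tool_pos': array([ 0.1996583 , -0.5540616 ,  0.80813991]), 'tcp_rot': array([3.11799656e+00, 1.08478434e-04, 3.45823387e-01]), 'contact_force': array([ 0.25713794, -1.02115246,  0.01777247]), 'ft_torque': array([ 0.06179693,  0.00579031, -0.04948915]), 'gripper_force': 0.0, 'width': 0.9983449751015974}
```

Emit:
carry_out(
  rows=[
    [[0, 0, 0], 0],
    [[0, 0, 0], 0],
  ],
)

```text
time_s: 3.33
tool_pos: [0.2, -0.5549, 0.8076]
tcp_rot: [3.118, 0.0, 0.346]
contact_force: [-0.3, -1.0, -0.7]
width: 1.003
gripper_force: 0.0
```

Emit:
carry_out(
  rows=[
    [[0, 0, 0.04], 0],
    [[0, 0, 0.08], 0],
    [[0, 0, 0.12], 0],
  ],
)

```text
time_s: 3.58
tool_pos: [0.2014, -0.5592, 0.7052]
tcp_rot: [3.114, 0.0, 0.346]
contact_force: [0.4, -1.0, 0.6]
width: 0.995
gripper_force: 0.0
```

```bash
python3 -c "
from h import *
o=readout.get_obs()
print(o['joint_pos'],o['tool_pos'],o['tcp_rot'])"
```

```text
[-1.26752640e+00  1.89415973e-01  8.47110952e-01  1.01699306e-03
  2.07717934e+00 -4.20082702e-02] [ 0.20138277 -0.55917436  0.70518476] [3.11369388e+00 2.96478322e-04 3.45779724e-01]
```

A pose past the reach tilts the tool, and the commanded pose keeps that tilt, so I can build up the lean at the joint limits. First I swing to the frame's azimuth, staying high and behind it.

Emit:
carry_out(
  rows=[
    [[0.026, -0.03, 0], 0],
    [[0.052, -0.06, 0], 0],
    [[0.078, -0.09, 0], 0],
    [[0.104, -0.12, 0], 0],
    [[0.13, -0.15, 0], 0],
    [[0.156, -0.18, 0], 0],
    [[0.182, -0.21, 0], 0],
    [[0.208, -0.24, 0], 0],
    [[0.234, -0.27, 0], 0],
    [[0.26, -0.3, 0], 0],
  ],
)

```text
time_s: 4.42
tool_pos: [0.3448, -0.1864, 0.6989]
tcp_rot: [3.119, -0.001, 0.345]
contact_force: [1.5, -1.2, -0.8]
width: 0.998
gripper_force: 0.0
```

Emit:
carry_out(
  rows=[
    [[0.026, -0.03, 0], 0],
    [[0.052, -0.06, 0], 0],
    [[0.078, -0.09, 0], 0],
    [[0.104, -0.12, 0], 0],
    [[0.13, -0.15, 0], 0],
    [[0.156, -0.18, 0], 0],
    [[0.182, -0.21, 0], 0],
    [[0.208, -0.24, 0], 0],
    [[0.234, -0.27, 0], 0],
    [[0.24, -0.28, 0], 0],
  ],
)

```text
time_s: 5.25
tool_pos: [0.4778, 0.1619, 0.69]
tcp_rot: [3.123, 0.002, 0.351]
contact_force: [0.5, -0.4, -0.7]
width: 1.0
gripper_force: 0.0
```

```bash
cat >> h.py <<'E'
from scipy.spatial.transform import Rotation as Ro
def st():
    o=readout.get_obs();R=Ro.from_euler('xyz',o['tcp_rot']).as_matrix()
    z=R[:,2];print('t',round(o['time_s'],2),'q',o['joint_pos'].round(3),'p',o['tool_pos'].round(4),'lean',np.degrees(np.arccos(-z[2])).round(1),'az',np.arctan2(z[1],z[0]).round(3),'y',R[:,1].round(3),'F',o['contact_force'].round(1),'w',round(o['width'],3),'g',round(o['gripper_force'],1))
    return o['tool_pos'],R
def to(w):
    p,R=st();d=R.T@(np.array(w)-p);print('to',w,'tool',d.round(4),'n',np.linalg.norm(d).round(3))
E
python3 -c "
from h import *
st()
from scipy.optimize import least_squares
d=[(.26475,1.60538,1.27372,np.hypot(.22858,.63436),.24096),(.41179,.31088,2.39534,np.hypot(.19966,.55406),.80814),(.18942,.84711,2.07718,np.hypot(.20138,.55917),.70518)]
f=lambda x:[e for a,b,c,r,z in d for e in (x[0]+x[2]*np.sin(a)+x[3]*np.sin(a+b)+x[4]*np.sin(a+b+c)-r, x[1]+x[2]*np.cos(a)+x[3]*np.cos(a+b)+x[4]*np.cos(a+b+c)-z)]
s=least_squares(f,[0,.3,.4,.4,.2]);print(s.x.round(3),s.cost)"
```

```text
t 5.25 q [ 0.29   0.006  1.08  -0.022  2.057  1.5  ] p [0.4778 0.1619 0.69  ] lean 1.1 az -1.326 y [ 0.343 -0.939  0.019] F [ 0.5 -0.4 -0.7] w 1.0 g 0.0
[-0.001  0.296  0.514  0.567  0.385] 3.579342767809778e-08
```

Emit:
carry_out(
  rows=[
    [[0.03, 0, -0.03], 0],
    [[0.07, 0, -0.04], 0],
    [[0.11, 0, -0.04], 0],
    [[0.15, 0, -0.04], 0],
    [[0.19, 0, -0.04], 0],
    [[0.23, 0, -0.04], 0],
    [[0.27, 0, -0.04], 0],
    [[0.31, 0, -0.04], 0],
    [[0.35, 0, -0.04], 0],
    [[0.39, 0, -0.04], 0],
  ],
)

```text
time_s: 6.08
tool_pos: [0.7226, 0.2474, 0.6683]
tcp_rot: [3.12, -0.03, 0.346]
contact_force: [0.2, -0.2, -0.1]
width: 0.999
gripper_force: 0.0
```

```bash
python3 -c "
from h import *
st()"
```

```text
t 6.08 q [ 0.306  0.621  0.311 -0.025  2.179  1.517] p [0.7226 0.2474 0.6683] lean 2.1 az -0.277 y [ 0.339 -0.941  0.022] F [ 0.2 -0.2 -0.1] w 0.999 g 0.0
```

Emit:
carry_out(
  rows=[
    [[0.3, 0, -0.3], 0],
  ],
)

```text
time_s: 6.17
tool_pos: [0.7282, 0.2501, 0.6682]
tcp_rot: [3.12, -0.048, 0.347]
contact_force: [0.7, 0.1, -2.5]
width: 1.003
gripper_force: 0.0
```

Emit:
carry_out(
  rows=[
    [[0.3, 0, -0.3], 0],
  ],
)

```text
time_s: 6.25
tool_pos: [0.7293, 0.2516, 0.6775]
tcp_rot: [3.119, -0.078, 0.347]
contact_force: [-0.6, 0.7, 0.4]
width: 1.003
gripper_force: 0.0
```

Emit:
carry_out(
  rows=[
    [[0.3, 0, -0.3], 0],
    [[0.3, 0, -0.3], 0],
    [[0.3, 0, -0.3], 0],
    [[0.3, 0, -0.3], 0],
  ],
)

```text
time_s: 6.58
tool_pos: [0.7269, 0.2537, 0.6893]
tcp_rot: [3.118, -0.107, 0.348]
contact_force: [-0.5, 0.5, 0.5]
width: 1.004
gripper_force: 0.0
```

Emit:
carry_out(
  rows=[
    [[0.03, 0, -0.03], 0],
  ],
)

```text
time_s: 6.67
tool_pos: [0.7303, 0.2555, 0.6936]
tcp_rot: [3.118, -0.129, 0.349]
contact_force: [0.2, 0.3, -0.6]
width: 1.001
gripper_force: 0.0
```

Emit:
carry_out(
  rows=[
    [[0.03, 0, -0.03], 0],
  ],
)

```text
time_s: 6.75
tool_pos: [0.7321, 0.2569, 0.7012]
tcp_rot: [3.117, -0.156, 0.349]
contact_force: [-0.3, -0.2, 0.5]
width: 0.999
gripper_force: 0.0
```

```bash
python3 -c "
from h import *
st()"
```

```text
t 6.75 q [ 0.314  0.582  0.311 -0.022  2.092  1.525] p [0.7321 0.2569 0.7012] lean 9.0 az 0.192 y [ 0.339 -0.941  0.024] F [-0.3 -0.2  0.5] w 0.999 g 0.0
```

Emit:
carry_out(
  rows=[
    [[0.04, 0, -0.02], 0],
  ],
)

```text
time_s: 6.83
tool_pos: [0.7404, 0.2606, 0.7029]
tcp_rot: [3.116, -0.184, 0.35]
contact_force: [-0.8, 0.3, 0.4]
width: 1.0
gripper_force: 0.0
```

Emit:
carry_out(
  rows=[
    [[0.04, 0, -0.02], 0],
  ],
)

```text
time_s: 6.92
tool_pos: [0.7509, 0.2649, 0.7017]
tcp_rot: [3.116, -0.209, 0.351]
contact_force: [-0.5, -0.2, 0.6]
width: 0.997
gripper_force: 0.0
```

Emit:
carry_out(
  rows=[
    [[0.04, 0, -0.02], 0],
  ],
)

```text
time_s: 7.0
tool_pos: [0.7602, 0.2688, 0.7019]
tcp_rot: [3.115, -0.234, 0.351]
contact_force: [0.8, -0.7, -0.4]
width: 0.999
gripper_force: 0.0
```

Emit:
carry_out(
  rows=[
    [[0.04, 0, -0.02], 0],
  ],
)

```text
time_s: 7.08
tool_pos: [0.7686, 0.2723, 0.7034]
tcp_rot: [3.114, -0.26, 0.352]
contact_force: [0.2, -0.6, 0.4]
width: 0.997
gripper_force: 0.0
```

Emit:
carry_out(
  rows=[
    [[0.04, 0, -0.01], 0],
  ],
)

```text
time_s: 7.17
tool_pos: [0.7808, 0.2772, 0.7017]
tcp_rot: [3.114, -0.286, 0.353]
contact_force: [0.6, -0.6, 0.5]
width: 1.004
gripper_force: 0.0
```

Emit:
carry_out(
  rows=[
    [[0.04, 0, -0.01], 0],
  ],
)

```text
time_s: 7.25
tool_pos: [0.7941, 0.2823, 0.6983]
tcp_rot: [3.113, -0.312, 0.354]
contact_force: [0.1, -0.1, 0.4]
width: 1.0
gripper_force: 0.0
```

Emit:
carry_out(
  rows=[
    [[0.04, 0, -0.01], 0],
  ],
)

```text
time_s: 7.33
tool_pos: [0.8063, 0.2871, 0.6963]
tcp_rot: [3.113, -0.337, 0.354]
contact_force: [0.1, -0.1, -0.5]
width: 0.999
gripper_force: 0.0
```

Emit:
carry_out(
  rows=[
    [[0.04, 0, -0.01], 0],
  ],
)

```text
time_s: 7.42
tool_pos: [0.8176, 0.2916, 0.6957]
tcp_rot: [3.112, -0.364, 0.355]
contact_force: [0.4, 0.7, -0.1]
width: 1.001
gripper_force: 0.0
```

```bash
python3 -c "
from h import *
st()"
```

```text
t 7.42 q [ 0.321  0.614  0.311 -0.018  1.852  1.533] p [0.8176 0.2916 0.6957] lean 20.9 az 0.272 y [ 0.338 -0.941  0.028] F [ 0.4  0.7 -0.1] w 1.001 g 0.0
```

Emit:
carry_out(
  rows=[
    [[0.04, 0, -0.01], 0],
  ],
)

```text
time_s: 7.5
tool_pos: [0.8281, 0.2958, 0.6962]
tcp_rot: [3.111, -0.391, 0.356]
contact_force: [0.5, -0.4, 0.3]
width: 1.0
gripper_force: 0.0
```

Emit:
carry_out(
  rows=[
    [[0.04, 0, -0.01], 0],
  ],
)

```text
time_s: 7.58
tool_pos: [0.8379, 0.2997, 0.6978]
tcp_rot: [3.11, -0.418, 0.357]
contact_force: [0.1, 1.1, -0.0]
width: 0.997
gripper_force: 0.0
```

Emit:
carry_out(
  rows=[
    [[0.04, 0, -0.01], 0],
  ],
)

```text
time_s: 7.67
tool_pos: [0.8469, 0.3035, 0.7004]
tcp_rot: [3.11, -0.446, 0.358]
contact_force: [0.3, -0.1, -0.7]
width: 1.0
gripper_force: 0.0
```

Emit:
carry_out(
  rows=[
    [[0.04, 0, -0.01], 0],
  ],
)

```text
time_s: 7.75
tool_pos: [0.8554, 0.307, 0.704]
tcp_rot: [3.109, -0.474, 0.359]
contact_force: [-0.3, 0.4, -0.4]
width: 0.999
gripper_force: 0.0
```

Emit:
carry_out(
  rows=[
    [[0.04, 0, -0.01], 0],
  ],
)

```text
time_s: 7.83
tool_pos: [0.8631, 0.3103, 0.7085]
tcp_rot: [3.108, -0.502, 0.36]
contact_force: [0.2, -0.7, 0.4]
width: 0.997
gripper_force: 0.0
```

Emit:
carry_out(
  rows=[
    [[0.04, 0, -0.01], 0],
  ],
)

```text
time_s: 7.92
tool_pos: [0.8701, 0.3134, 0.7139]
tcp_rot: [3.107, -0.531, 0.361]
contact_force: [0.5, -0.6, -0.2]
width: 1.004
gripper_force: 0.0
```

Emit:
carry_out(
  rows=[
    [[0.04, 0, -0.01], 0],
  ],
)

```text
time_s: 8.0
tool_pos: [0.8765, 0.3163, 0.7201]
tcp_rot: [3.106, -0.559, 0.362]
contact_force: [0.3, -0.1, -0.1]
width: 0.999
gripper_force: 0.0
```

Emit:
carry_out(
  rows=[
    [[0.04, 0, -0.01], 0],
  ],
)

```text
time_s: 8.08
tool_pos: [0.8821, 0.3189, 0.7273]
tcp_rot: [3.105, -0.588, 0.364]
contact_force: [-0.3, 0.3, 0.9]
width: 1.0
gripper_force: 0.0
```

Emit:
carry_out(
  rows=[
    [[0.04, 0, -0.01], 0],
  ],
)

```text
time_s: 8.17
tool_pos: [0.8871, 0.3212, 0.7352]
tcp_rot: [3.104, -0.617, 0.365]
contact_force: [-0.2, -0.1, -0.2]
width: 0.998
gripper_force: 0.0
```

Emit:
carry_out(
  rows=[
    [[0.04, 0, -0.01], 0],
  ],
)

```text
time_s: 8.25
tool_pos: [0.8914, 0.3234, 0.7439]
tcp_rot: [3.103, -0.646, 0.366]
contact_force: [0.2, -0.3, -0.6]
width: 1.0
gripper_force: 0.0
```

Emit:
carry_out(
  rows=[
    [[0.04, 0, -0.01], 0],
  ],
)

```text
time_s: 8.33
tool_pos: [0.8951, 0.3253, 0.7534]
tcp_rot: [3.102, -0.675, 0.368]
contact_force: [-0.9, -0.4, 0.3]
width: 0.998
gripper_force: 0.0
```

Emit:
carry_out(
  rows=[
    [[0.04, 0, -0.01], 0],
  ],
)

```text
time_s: 8.42
tool_pos: [0.8979, 0.327, 0.7637]
tcp_rot: [3.101, -0.703, 0.369]
contact_force: [0.6, 0.5, 0.1]
width: 1.0
gripper_force: 0.0
```

Emit:
carry_out(
  rows=[
    [[0.04, 0, -0.01], 0],
  ],
)

```text
time_s: 8.5
tool_pos: [0.9001, 0.3284, 0.7746]
tcp_rot: [3.099, -0.732, 0.371]
contact_force: [0.4, -0.2, 1.2]
width: 1.002
gripper_force: 0.0
```

```bash
python3 -c "
from h import *
st();
to([.45,.20,.6])"
```

```text
t 8.5 q [ 0.329  0.594  0.311 -0.014  1.504  1.541] p [0.9001 0.3284 0.7746] lean 42.0 az 0.308 y [ 0.336 -0.941  0.031] F [ 0.4 -0.2  1.2] w 1.002 g 0.0
t 8.5 q [ 0.329  0.594  0.311 -0.014  1.504  1.541] p [0.9001 0.3284 0.7746] lean 42.0 az 0.308 y [ 0.336 -0.941  0.031] F [ 0.4 -0.2  1.2] w 1.002 g 0.0
to [0.45, 0.2, 0.6] tool [-0.4633 -0.0357 -0.1834] n 0.5
```

Lean is 42° at azimuth 0.308, which matches the frame. Now I move back and down to a point in front of the frame.

```bash
python3 -c "
from h import *
to([.43,.22,.64])
p,R=st();print(R.T@(np.array([.498,.249,.338])-np.array([.43,.22,.64])))"
```

```text
t 8.5 q [ 0.329  0.594  0.311 -0.014  1.504  1.541] p [0.9001 0.3284 0.7746] lean 42.0 az 0.308 y [ 0.336 -0.941  0.031] F [ 0.4 -0.2  1.2] w 1.002 g 0.0
to [0.43, 0.22, 0.64] tool [-0.4451 -0.06   -0.2218] n 0.501
t 8.5 q [ 0.329  0.594  0.311 -0.014  1.504  1.541] p [0.9001 0.3284 0.7746] lean 42.0 az 0.308 y [ 0.336 -0.941  0.031] F [ 0.4 -0.2  1.2] w 1.002 g 0.0
[-0.14695811 -0.01393181  0.27363885]
```

Emit:
carry_out(
  rows=[
    [[-0.037, -0.005, -0.018], 0],
    [[-0.074, -0.01, -0.037], 0],
    [[-0.111, -0.015, -0.055], 0],
    [[-0.148, -0.02, -0.074], 0],
    [[-0.185, -0.025, -0.092], 0],
    [[-0.222, -0.03, -0.111], 0],
    [[-0.259, -0.035, -0.129], 0],
    [[-0.296, -0.04, -0.148], 0],
    [[-0.333, -0.045, -0.166], 0],
    [[-0.37, -0.05, -0.185], 0],
  ],
)

```text
time_s: 9.33
tool_pos: [0.5298, 0.2427, 0.671]
tcp_rot: [3.1, -0.733, 0.37]
contact_force: [-0.8, -0.8, 0.5]
width: 1.004
gripper_force: 0.0
```

Emit:
carry_out(
  rows=[
    [[-0.037, -0.005, -0.018], 0],
    [[-0.075, -0.01, -0.037], 0],
    [[-0.093, -0.012, -0.003], 0],
    [[-0.111, -0.013, 0.032], 0],
    [[-0.13, -0.015, 0.066], 0],
    [[-0.148, -0.017, 0.1], 0],
    [[-0.166, -0.018, 0.134], 0],
    [[-0.185, -0.02, 0.168], 0],
    [[-0.203, -0.022, 0.203], 0],
    [[-0.222, -0.024, 0.237], 0],
  ],
)

```text
time_s: 10.17
tool_pos: [0.5208, 0.2544, 0.3452]
tcp_rot: [3.101, -0.734, 0.37]
contact_force: [1.5, 0.2, -0.7]
width: 0.999
gripper_force: 0.0
```

```bash
python3 - <<'E'
from h import *
to([.498,.249,.338]);to([.6256,.2896,.189])
s=cap("scene");save(s,"s1")
E
```

```text
t 10.17 q [ 0.476 -0.389  2.19  -0.193  0.622  1.807] p [0.5208 0.2544 0.3452] lean 42.1 az 0.309 y [ 0.336 -0.941  0.03 ] F [ 1.5  0.2 -0.7] w 0.999 g 0.0
to [0.498, 0.249, 0.338] tool [-0.0221 -0.0028 -0.0103] n 0.025
t 10.17 q [ 0.476 -0.389  2.19  -0.193  0.622  1.807] p [0.5208 0.2544 0.3452] lean 42.1 az 0.309 y [ 0.336 -0.941  0.03 ] F [ 1.5  0.2 -0.7] w 0.999 g 0.0
to [0.6256, 0.2896, 0.189] tool [-0.0226 -0.0026  0.19  ] n 0.191
```

Emit:
carry_out(
  rows=[
    [[-0.012, -0.001, 0.0], 0],
    [[-0.022, -0.002, 0.02], 0],
    [[-0.022, -0.002, 0.045], 0],
    [[-0.022, -0.002, 0.07], 0],
    [[-0.022, -0.002, 0.095], 0],
    [[-0.022, -0.002, 0.115], 0],
    [[-0.022, -0.002, 0.13], 0],
    [[-0.022, -0.002, 0.13], 0],
    [[-0.022, -0.002, 0.13], 0],
  ],
  jaw=0.7,
)

```text
time_s: 10.97
tool_pos: [0.588, 0.2768, 0.2358]
tcp_rot: [3.1, -0.733, 0.37]
contact_force: [0.1, -0.3, 0.3]
width: 0.702
gripper_force: 0.0
```

```bash
python3 - <<'E'
from h import *
to([.6256,.2896,.189])
s=cap("scene");t=cap("top")
P=cloud(s).reshape(-1,3)
for X,n in((P,'scene'),(cloud(t).reshape(-1,3),'top')):
    p=X[((X>[.55,.22,.185])&(X<[.70,.36,.203])).all(1)]
    m=p.mean(0);print(n,len(p),m.round(4))
cv2.imwrite("pics/s2.png",cv2.resize(s["color"][220:420,220:440,::-1],(660,600)))
E
```

```text
t 10.97 q [ 0.451 -0.136  2.207 -0.279  0.354  1.893] p [0.588  0.2768 0.2358] lean 42.0 az 0.308 y [ 0.336 -0.941  0.031] F [ 0.1 -0.3  0.3] w 0.702 g 0.0
to [0.6256, 0.2896, 0.189] tool [-0.0018 -0.0009  0.0613] n 0.061
scene 149 [0.6271 0.2927 0.1959]
top 39 [0.6022 0.2789 0.1969]
```

View pics/s2.png

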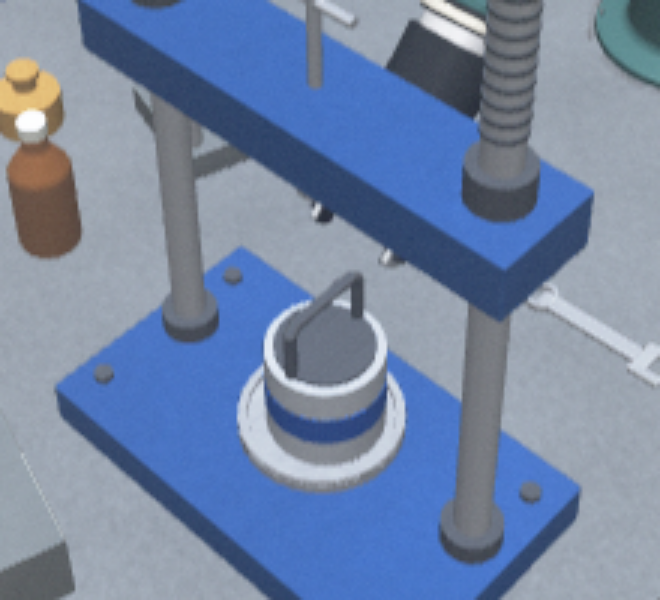

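The fingertips, at (320,213) and (390,258) in the crop, straddle the line of the handle bar. I go the last 61 mm and grip.

Emit:
carry_out(
  rows=[
    [[-0.002, -0.001, 0.02], 0],
    [[-0.002, -0.001, 0.04], 0],
    [[-0.002, -0.001, 0.052], 0],
    [[-0.002, -0.001, 0.06], 0],
    [[-0.002, -0.001, 0.06], 0],
  ],
)

```text
time_s: 11.48
tool_pos: [0.6235, 0.2888, 0.1869]
tcp_rot: [3.1, -0.729, 0.371]
contact_force: [-0.7, 0.3, -0.3]
width: 0.696
gripper_force: 0.0
```

Emit:
carry_out(
  rows=[
    [[0, 0, 0], 0],
    [[0, 0, 0], 0],
    [[0, 0, 0], 0],
    [[0, 0, 0], 0],
    [[0, 0, 0], 0],
    [[0, 0, 0], 0],
  ],
  jaw=0,
  grip_force=60,
)

```text
time_s: 11.98
tool_pos: [0.6235, 0.2886, 0.1876]
tcp_rot: [3.1, -0.73, 0.37]
contact_force: [0.2, -2.4, 3.0]
width: 0.095
gripper_force: 58.6
```

```bash
python3 - <<'E'
from h import *
p,R=st()
print("up 25mm:",(R.T@[0,0,.025]).round(4),"front .1:",(R.T@[-.1*np.cos(.305),-.1*np.sin(.305),0]).round(4))
E
```

```text
t 11.98 q [ 4.410e-01  2.000e-03  2.179e+00 -3.670e-01  2.500e-01  1.980e+00] p [0.6235 0.2886 0.1876] lean 41.9 az 0.308 y [ 0.336 -0.941  0.031] F [ 0.2 -2.4  3. ] w 0.095 g 58.6
up 25mm: [ 0.0167  0.0008 -0.0186] front .1: [-0.0743 -0.0037 -0.0668]
```

Emit:
carry_out(
  rows=[
    [[0.003, 0, -0.004], 0],
    [[0.007, 0, -0.007], 0],
    [[0.01, 0, -0.011], 0],
    [[0.013, 0.001, -0.015], 0],
    [[0.017, 0.001, -0.019], 0],
    [[0.02, 0.001, -0.022], 0],
    [[0.02, 0.001, -0.022], 0],
  ],
)

```text
time_s: 12.57
tool_pos: [0.6241, 0.2891, 0.2181]
tcp_rot: [3.1, -0.731, 0.37]
contact_force: [0.1, -0.1, -4.7]
width: 0.098
gripper_force: 58.3
```

Emit:
carry_out(
  rows=[
    [[-0.01, 0, -0.009], 0],
    [[-0.025, -0.001, -0.022], 0],
    [[-0.045, -0.002, -0.04], 0],
    [[-0.067, -0.003, -0.06], 0],
    [[-0.09, -0.004, -0.08], 0],
    [[-0.112, -0.005, -0.1], 0],
    [[-0.134, -0.006, -0.12], 0],
    [[-0.15, -0.007, -0.135], 0],
    [[-0.164, -0.008, -0.147], 0],
    [[-0.171, -0.008, -0.154], 0],
  ],
)

```text
time_s: 13.4
tool_pos: [0.4016, 0.2179, 0.2157]
tcp_rot: [3.1, -0.727, 0.37]
contact_force: [0.2, -0.5, -6.2]
width: 0.094
gripper_force: 59.0
```

```bash
python3 - <<'E'
from h import *
st()
for n in("scene","top"):
    s=cap(n);X=cloud(s)
    for m in viewer.masks_of("blue_mould_mid",n)[:1]:
        p=X[m["mask"]&(s["range_z"]>0)];print(n,m["conf"],np.percentile(p,[2,50,98],axis=0).round(3).tolist())
    save(s,"m_"+n)
E
```

```text
t 13.4 q [ 0.57  -0.595  2.541 -0.36   0.512  2.039] p [0.4016 0.2179 0.2157] lean 41.7 az 0.308 y [ 0.336 -0.941  0.031] F [ 0.2 -0.5 -6.2] w 0.094 g 59.0
top 0.62 [[0.389, 0.168, 0.122], [0.419, 0.214, 0.174], [0.445, 0.259, 0.23]]
```

View pics/m_scene.png

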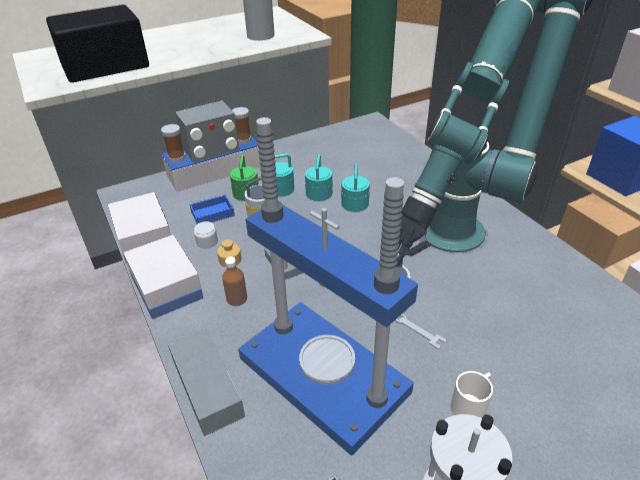

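The scene picture shows the mould clear of the frame, hanging behind the right column at (400,275). The bare platen is now visible at (327,358), so I measure it and plan the way to the stand.

```bash
python3 - <<'E'
from h import *
to([.512,-.129,.29])
p,R=st()
for n in("scene","top"):
    s=cap(n);X=cloud(s).reshape(-1,3)
    # platen face & rim: z .052-.064 near
    q=X[((X>[.54,.2,.051])&(X<[.71,.37,.066])).all(1)]
    (x,y),r=cv2.minEnclosingCircle((q[:,:2]*1000).astype(np.float32));print(n,len(q),x,y,r,np.percentile(q[:,2],[5,50,95]).round(4))
    q=X[((X>[.4,-.25,.057])&(X<[.62,-.0,.115])).all(1)]
    r=cv2.minAreaRect((q[:,:2]*1000).astype(np.float32));print(r,np.median(q[:,2]))
E
```

```text
t 13.6 q [ 0.569 -0.59   2.537 -0.36   0.508  2.038] p [0.4041 0.2193 0.2176] lean 41.9 az 0.309 y [ 0.336 -0.941  0.031] F [ 0.9  0.6 -4.9] w 0.097 g 58.9
to [0.512, -0.129, 0.29] tool [ 0.0293  0.3663 -0.0559] n 0.372
t 13.6 q [ 0.569 -0.59   2.537 -0.36   0.508  2.038] p [0.4041 0.2193 0.2176] lean 41.9 az 0.309 y [ 0.336 -0.941  0.031] F [ 0.9  0.6 -4.9] w 0.097 g 58.9
scene 2035 624.5742797851562 284.9591369628906 70.22742462158203 [0.0516 0.0552 0.0613]
((568.5064697265625, -62.25384521484375), (21.635881423950195, 8.787740707397461), 69.72467041015625) 0.06114338887510473
top 864 608.7901611328125 280.0144958496094 103.60513305664062 [0.0516 0.0557 0.063 ]
((512.8923950195312, -129.58544921875), (138.93739318847656, 139.6041259765625), 0.31936898827552795) 0.09293848653354919
```

Emit:
carry_out(
  rows=[
    [[0.012, 0.01, -0.014], 0],
    [[0.024, 0.035, -0.028], 0],
    [[0.028, 0.07, -0.04], 0],
    [[0.029, 0.108, -0.05], 0],
    [[0.029, 0.146, -0.056], 0],
    [[0.029, 0.184, -0.056], 0],
    [[0.029, 0.222, -0.056], 0],
    [[0.029, 0.26, -0.056], 0],
    [[0.029, 0.295, -0.056], 0],
    [[0.029, 0.325, -0.056], 0],
  ],
)

```text
time_s: 14.53
tool_pos: [0.4858, -0.0582, 0.2869]
tcp_rot: [3.095, -0.729, 0.372]
contact_force: [1.5, 0.9, -5.4]
width: 0.093
gripper_force: 59.0
```

Emit:
carry_out(
  rows=[
    [[0, 0.02, 0], 0],
    [[0, 0.032, 0], 0],
    [[0, 0.04, 0], 0],
    [[0, 0.04, 0], 0],
    [[0, 0.04, 0], 0],
    [[0, 0.04, 0], 0],
  ],
)

```text
time_s: 15.03
tool_pos: [0.4982, -0.0912, 0.2868]
tcp_rot: [3.1, -0.728, 0.371]
contact_force: [-0.6, 1.1, -5.1]
width: 0.095
gripper_force: 59.2
```

```bash
python3 - <<'E'
from h import *
p,R=st()
for n in("scene","top"):
    s=cap(n);X=cloud(s)
    for m in viewer.masks_of("blue_mould_mid",n)[:1]:
        q=X[m["mask"]&(s["range_z"]>0)];print(n,m["conf"],np.percentile(q,[2,50,98],axis=0).round(3).tolist())
    Y=X.reshape(-1,3)
    zb=p[2]+.0074-.14
    print('bottom',zb)
    for lo,hi in((zb+.084,zb+.092),(zb+.02,zb+.08)):
        q=Y[((Y>[p[0]-.08,p[1]-.08,lo])&(Y<[p[0]+.08,p[1]+.08,hi])).all(1)]
        if len(q)>9:
            c,r=cv2.minEnclosingCircle((q[:,:2]*1000).astype(np.float32));print(len(q),c,r)
    y0,x0=(150,340) if n=="top" else (190,200)
    cv2.imwrite(f"pics/p_{n}.png",cv2.resize(s["color"][y0:y0+130,x0-40:x0+120,::-1],(640,520)))
E
```

```text
t 15.03 q [-0.587 -0.426  2.318  0.734  0.889  0.257] p [ 0.4982 -0.0912  0.2868] lean 41.7 az 0.309 y [ 0.337 -0.941  0.031] F [-0.6  1.1 -5.1] w 0.095 g 59.2
scene 0.66 [[0.457, -0.127, 0.195], [0.498, -0.074, 0.243], [0.539, -0.041, 0.294]]
bottom 0.15421910571616
422 (494.893798828125, -88.4103775024414) 50.7166862487793
123 (487.2407531738281, -59.94052505493164) 35.02752685546875
top 0.55 [[0.471, -0.13, 0.225], [0.514, -0.074, 0.244], [0.537, -0.049, 0.3]]
bottom 0.15421910571616
203 (493.8001708984375, -93.55500793457031) 47.86850357055664
10 (476.9743957519531, -50.39014434814453) 9.61290454864502
```

View pics/p_scene.png

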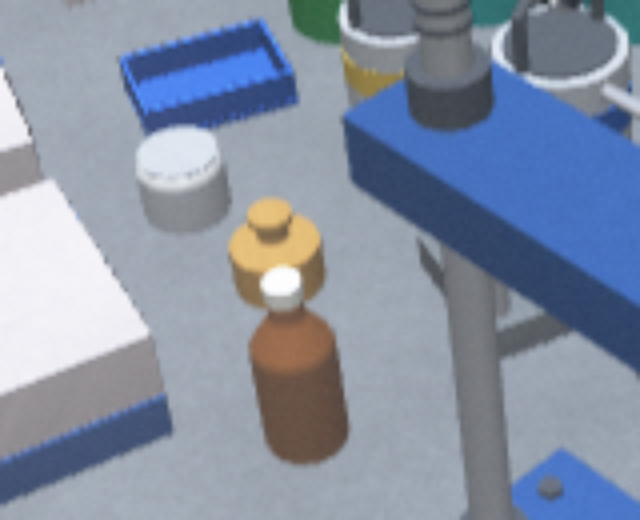

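The mould hangs upright at (560,60) in the crop, and its lid is 3.5 mm behind the TCP. I move over the stand and lower to just above the plate.

```bash
python3 -c "
from h import *
to([.5175,-.1285,.287])
p,R=st();print((R.T@[0,0,-.047]).round(4),(R.T@[0,0,-.002]).round(5))"
```

```text
t 15.23 q [-0.586 -0.427  2.318  0.734  0.889  0.257] p [ 0.4982 -0.0908  0.2874] lean 41.8 az 0.309 y [ 0.337 -0.941  0.032] F [ 0.2  0.9 -5.3] w 0.094 g 59.2
to [0.5175, -0.1285, 0.287] tool [0.0029 0.0419 0.0049] n 0.042
t 15.23 q [-0.586 -0.427  2.318  0.734  0.889  0.257] p [ 0.4982 -0.0908  0.2874] lean 41.8 az 0.309 y [ 0.337 -0.941  0.032] F [ 0.2  0.9 -5.3] w 0.094 g 59.2
[-0.0313 -0.0015  0.035 ] [-1.33e-03 -6.00e-05  1.49e-03]
```

Emit:
carry_out(
  rows=[
    [[0.001, 0.012, 0.001], 0],
    [[0.002, 0.03, 0.003], 0],
    [[0.003, 0.042, 0.005], 0],
    [[-0.001, 0.042, 0.01], 0],
    [[-0.009, 0.041, 0.019], 0],
    [[-0.017, 0.041, 0.028], 0],
    [[-0.024, 0.041, 0.035], 0],
    [[-0.028, 0.041, 0.04], 0],
    [[-0.028, 0.041, 0.04], 0],
    [[-0.028, 0.041, 0.04], 0],
  ],
)

```text
time_s: 16.07
tool_pos: [0.5178, -0.1295, 0.2393]
tcp_rot: [3.102, -0.728, 0.369]
contact_force: [0.4, 0.5, -5.6]
width: 0.097
gripper_force: 59.1
```

Emit:
carry_out(
  rows=[
    [[-0.0007, 0, 0.0007], 0],
    [[-0.0013, 0, 0.0015], 0],
    [[-0.002, 0, 0.0022], 0],
    [[-0.0027, 0, 0.003], 0],
    [[-0.0033, 0, 0.0037], 0],
    [[-0.004, 0, 0.0045], 0],
    [[-0.0047, 0, 0.0052], 0],
    [[-0.0053, 0, 0.006], 0],
    [[-0.0053, 0, 0.006], 0],
  ],
)

```text
time_s: 16.82
tool_pos: [0.5181, -0.1302, 0.2318]
tcp_rot: [3.1, -0.728, 0.37]
contact_force: [0.5, 0.3, -5.7]
width: 0.097
gripper_force: 59.2
```

```bash
python3 -c "
from h import *
st()"
```

```text
t 16.82 q [-0.646 -0.277  2.325  0.842  0.816  0.06 ] p [ 0.5181 -0.1302  0.2318] lean 41.8 az 0.308 y [ 0.336 -0.941  0.031] F [ 0.5  0.3 -5.7] w 0.097 g 59.2
```

Now I lower in 1 mm rows and watch the force.

Emit:
carry_out(
  rows=[
    [[-0.0007, 0, 0.0007], 0],
    [[-0.0013, 0, 0.0015], 0],
    [[-0.002, 0, 0.0022], 0],
    [[-0.0027, 0, 0.003], 0],
    [[-0.0027, 0, 0.003], 0],
  ],
)

```text
time_s: 17.23
tool_pos: [0.5181, -0.1303, 0.2277]
tcp_rot: [3.1, -0.728, 0.37]
contact_force: [0.4, -0.4, -5.2]
width: 0.098
gripper_force: 59.2
```

Emit:
carry_out(
  rows=[
    [[-0.0007, 0, 0.0007], 0],
    [[-0.0007, 0, 0.0007], 0],
  ],
)

```text
time_s: 17.4
tool_pos: [0.5182, -0.1304, 0.227]
tcp_rot: [3.1, -0.728, 0.37]
contact_force: [-0.5, 0.3, -5.7]
width: 0.1
gripper_force: 59.2
```

Emit:
carry_out(
  rows=[
    [[-0.0007, 0, 0.0007], 0],
    [[-0.0007, 0, 0.0007], 0],
  ],
)

```text
time_s: 17.57
tool_pos: [0.5183, -0.1306, 0.2263]
tcp_rot: [3.099, -0.729, 0.371]
contact_force: [0.1, -0.8, -5.6]
width: 0.096
gripper_force: 59.3
```

Emit:
carry_out(
  rows=[
    [[-0.0007, 0, 0.0007], 0],
    [[-0.0007, 0, 0.0007], 0],
  ],
)

```text
time_s: 17.73
tool_pos: [0.5187, -0.131, 0.2261]
tcp_rot: [3.098, -0.73, 0.371]
contact_force: [-0.4, -0.6, -1.7]
width: 0.096
gripper_force: 59.6
```

Emit:
carry_out(
  rows=[
    [[-0.0005, 0, 0.0005], 0],
    [[-0.0005, 0, 0.0005], 0],
  ],
)

```text
time_s: 17.9
tool_pos: [0.519, -0.1313, 0.226]
tcp_rot: [3.097, -0.73, 0.372]
contact_force: [-1.3, -2.6, 1.5]
width: 0.101
gripper_force: 60.1
```

Emit:
carry_out(
  rows=[
    [[0, 0, 0], 0],
    [[0, 0, 0], 0],
    [[0, 0, 0], 0],
    [[0, 0, 0], 0],
  ],
  jaw=0.6,
)

```text
time_s: 18.23
tool_pos: [0.5183, -0.1305, 0.2247]
tcp_rot: [3.1, -0.729, 0.371]
contact_force: [-0.3, 0.6, 0.3]
width: 0.599
gripper_force: 0.0
```

Emit:
carry_out(
  rows=[
    [[0, 0, -0.01], 0],
    [[0, 0, -0.03], 0],
    [[0, 0, -0.06], 0],
    [[0, 0, -0.09], 0],
    [[0, 0, -0.12], 0],
    [[0, 0, -0.14], 0],
    [[0, 0, -0.15], 0],
    [[0, 0, -0.15], 0],
  ],
)

```text
time_s: 18.9
tool_pos: [0.4224, -0.1624, 0.3397]
tcp_rot: [3.092, -0.73, 0.373]
contact_force: [-0.1, 0.5, -1.0]
width: 0.6
gripper_force: 0.0
```

```bash
python3 - <<'E'
from h import *
p,R=st()
for n in("scene","top"):
    s=cap(n);Y=cloud(s).reshape(-1,3)
    q=Y[((Y>[.43,-.21,.174])&(Y<[.6,-.04,.187])).all(1)]
    if len(q)>9:
        c,r=cv2.minEnclosingCircle((q[:,:2]*1000).astype(np.float32));A=np.c_[q[:,:2],np.ones(len(q))];k=np.linalg.lstsq(A,q[:,2],rcond=None)[0];print(n,'lid',len(q),c,r,'tilt',k[:2].round(3))
    q=Y[((Y>[.42,-.48,.083])&(Y<[.58,-.32,.092])).all(1)]
    c,r=cv2.minEnclosingCircle((q[:,:2]*1000).astype(np.float32));print(n,'yel lid',c,r)
    q=Y[((Y>[.42,-.48,.137])&(Y<[.58,-.32,.152])).all(1)]
    if len(q)>5:
        m=q.mean(0);_,_,v=np.linalg.svd(q[:,:2]-m[:2]);print('yel bar',len(q),m,v[0])
yp=np.array([.500,-.4015,.14])+.008*R[:,2];print('yel tcp',yp);to(yp);to(yp-.12*R[:,2])
E
```

```text
t 18.9 q [-0.915 -0.505  2.268  0.74   1.19   0.083] p [ 0.4224 -0.1624  0.3397] lean 41.9 az 0.299 y [ 0.333 -0.942  0.037] F [-0.1  0.5 -1. ] w 0.6 g 0.0
scene lid 118 (496.13433837890625, -138.17718505859375) 42.66855239868164 tilt [0.105 0.009]
scene yel lid (503.9922180175781, -398.10089111328125) 51.229705810546875
yel bar 43 [ 0.51340854 -0.39643382  0.1414305 ] [0.98771003 0.15629749]
top lid 524 (514.4556274414062, -134.15357971191406) 48.16469955444336 tilt [0.    0.003]
top yel lid (498.30615234375, -403.6577453613281) 48.653011322021484
yel bar 67 [ 0.49827883 -0.40305907  0.14386961] [-0.99063516 -0.13653563]
yel tcp [ 0.50510601 -0.39992442  0.13404633]
t 19.0 q [-0.912 -0.502  2.271  0.74   1.188  0.083] p [ 0.4226 -0.1612  0.3367] lean 41.8 az 0.305 y [ 0.335 -0.942  0.032] F [ 0.1  0.6 -0.2] w 0.598 g 0.0
to [ 0.50510601 -0.39992442  0.13404633] tool [-0.142   0.2458  0.1557] n 0.324
t 19.0 q [-0.912 -0.502  2.271  0.74   1.188  0.083] p [ 0.4226 -0.1612  0.3367] lean 41.8 az 0.305 y [ 0.335 -0.942  0.032] F [ 0.1  0.6 -0.2] w 0.598 g 0.0
to [ 0.42851591 -0.42355813  0.22335144] tool [-0.1422  0.2454  0.0357] n 0.286
```

Blue stands level, about 5 mm from the stand's centre. Next is the yellow mould.

Emit:
carry_out(
  rows=[
    [[0, 0.02, -0.005], 0],
    [[-0.005, 0.05, -0.01], 0],
    [[-0.015, 0.085, -0.015], 0],
    [[-0.03, 0.12, -0.015], 0],
    [[-0.045, 0.155, -0.015], 0],
    [[-0.065, 0.185, -0.01], 0],
    [[-0.09, 0.215, 0], 0],
    [[-0.115, 0.235, 0.015], 0],
    [[-0.135, 0.245, 0.03], 0],
    [[-0.142, 0.2455, 0.036], 0],
  ],
)

```text
time_s: 19.83
tool_pos: [0.4285, -0.4227, 0.2164]
tcp_rot: [3.11, -0.727, 0.362]
contact_force: [-0.4, 0.6, -1.2]
width: 0.601
gripper_force: 0.0
```

Emit:
carry_out(
  rows=[
    [[0, 0, 0.005], 0],
    [[0, 0, 0.02], 0],
    [[0, 0, 0.04], 0],
    [[0, 0, 0.06], 0],
    [[0, 0, 0.06], 0],
    [[0, 0, 0.06], 0],
  ],
)

```text
time_s: 20.33
tool_pos: [0.4683, -0.4088, 0.178]
tcp_rot: [3.101, -0.729, 0.372]
contact_force: [0.2, -0.0, 0.4]
width: 0.598
gripper_force: 0.0
```

```bash
python3 - <<'E'
from h import *
to([.5051,-.4,.134])
t=cap("top");s=cap("scene")
cv2.imwrite("pics/y.png",np.hstack([cv2.resize(t["color"][190:310,380:530,::-1],(400,320)),cv2.resize(s["color"][140:240,210:335,::-1],(400,320))]))
E
```

```text
t 20.33 q [-1.127  0.156  2.031  0.87   1.044 -0.406] p [ 0.4683 -0.4088  0.178 ] lean 41.8 az 0.312 y [ 0.338 -0.941  0.03 ] F [ 0.2 -0.   0.4] w 0.598 g 0.0
to [0.5051, -0.4, 0.134] tool [-0.0013  0.0028  0.058 ] n 0.058
```

View pics/y.png

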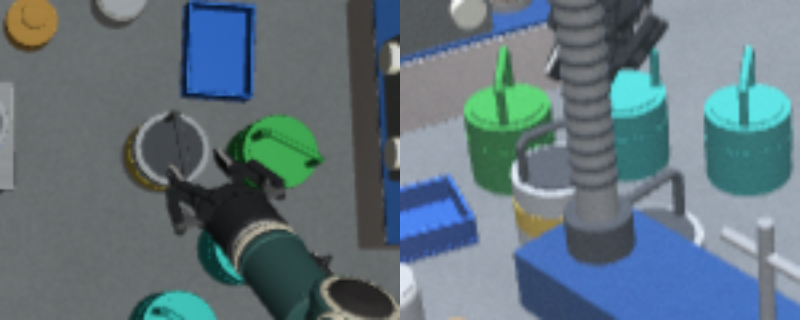

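The crop shows the open fingers at (175,185) and (230,165), just short of and straddling the bar, with green clear to the side. I go the last 57 mm and grip.

Emit:
carry_out(
  rows=[
    [[-0.001, 0.003, 0.015], 0],
    [[-0.001, 0.003, 0.035], 0],
    [[-0.001, 0.003, 0.05], 0],
    [[-0.001, 0.003, 0.057], 0],
    [[-0.001, 0.003, 0.057], 0],
  ],
)

```text
time_s: 20.85
tool_pos: [0.5042, -0.401, 0.1329]
tcp_rot: [3.104, -0.728, 0.369]
contact_force: [-0.3, 0.5, -0.4]
width: 0.601
gripper_force: 0.0
```

Emit:
carry_out(
  rows=[
    [[0, 0, 0], 0],
    [[0, 0, 0], 0],
    [[0, 0, 0], 0],
    [[0, 0, 0], 0],
    [[0, 0, 0], 0],
    [[0, 0, 0], 0],
  ],
  jaw=0,
  grip_force=60,
)

```text
time_s: 21.35
tool_pos: [0.5038, -0.4026, 0.1355]
tcp_rot: [3.099, -0.729, 0.371]
contact_force: [-2.3, 1.6, 3.3]
width: 0.093
gripper_force: 59.3
```

Emit:
carry_out(
  rows=[
    [[0.005, 0, -0.006], 0],
    [[0.012, 0.001, -0.013], 0],
    [[0.02, 0.001, -0.022], 0],
    [[0.02, 0.001, -0.022], 0],
  ],
)

```text
time_s: 21.68
tool_pos: [0.5051, -0.4037, 0.1675]
tcp_rot: [3.095, -0.73, 0.373]
contact_force: [1.6, -0.8, -5.2]
width: 0.096
gripper_force: 58.9
```

```bash
python3 - <<'E'
from h import *
p,R=st();zb=p[2]-.1326;print(zb)
for n in("scene","top"):
    s=cap(n);Y=cloud(s).reshape(-1,3)
    q=Y[((Y>[.42,-.48,zb+.082])&(Y<[.58,-.32,zb+.092])).all(1)]
    c,r=cv2.minEnclosingCircle((q[:,:2]*1000).astype(np.float32));print(n,'yel lid',len(q),c,r,q[:,2].mean())
    k=np.linalg.lstsq(np.c_[q[:,:2],np.ones(len(q))],q[:,2],rcond=None)[0];print(k)
to([.45,-.40,.40])
E
```

```text
t 21.68 q [-1.063  0.191  2.013  0.899  0.988 -0.385] p [ 0.5051 -0.4037  0.1675] lean 41.9 az 0.303 y [ 0.335 -0.941  0.035] F [ 1.6 -0.8 -5.2] w 0.096 g 58.9
0.03490939476017474
scene yel lid 231 (512.8450317382812, -403.0050354003906) 50.874393463134766 0.12139250856989929
[-0.00324875 -0.0192748   0.11535276]
top yel lid 238 (500.164306640625, -407.68377685546875) 47.249267578125 0.12138993285095799
[-0.00776826 -0.01935493  0.11766515]
t 21.78 q [-1.063  0.193  2.015  0.898  0.987 -0.387] p [ 0.5045 -0.4032  0.1656] lean 41.8 az 0.305 y [ 0.336 -0.941  0.034] F [ 0.2 -0.1 -5.9] w 0.096 g 59.2
to [0.45, -0.4, 0.4] tool [ 0.119  -0.0134 -0.2088] n 0.241
```

```bash
python3 - <<'E'
from h import *
p,R=st()
a=p
for b in([.44,-.38,.42],[.425,.20,.42],[.43,.2205,.24]):
    print((R.T@(np.array(b)-a)).round(4),np.linalg.norm(np.array(b)-a).round(3));a=np.array(b)
E
```

```text
t 21.78 q [-1.063  0.193  2.015  0.898  0.987 -0.387] p [ 0.5045 -0.4032  0.1656] lean 41.8 az 0.305 y [ 0.336 -0.941  0.034] F [ 0.2 -0.1 -5.9] w 0.096 g 59.2
[ 0.1308 -0.0349 -0.226 ] 0.263
[ 0.1472 -0.551   0.1064] 0.58
[-0.1107 -0.0237  0.1415] 0.181
```

Emit:
carry_out(
  rows=[
    [[0.006, -0.002, -0.011], 0],
    [[0.02, -0.005, -0.034], 0],
    [[0.038, -0.01, -0.065], 0],
    [[0.057, -0.015, -0.098], 0],
    [[0.076, -0.02, -0.131], 0],
    [[0.095, -0.025, -0.164], 0],
    [[0.112, -0.03, -0.194], 0],
    [[0.125, -0.033, -0.216], 0],
    [[0.131, -0.035, -0.226], 0],
    [[0.131, -0.035, -0.226], 0],
  ],
)

```text
time_s: 22.62
tool_pos: [0.4399, -0.3802, 0.4234]
tcp_rot: [3.091, -0.729, 0.376]
contact_force: [0.8, -1.1, -6.7]
width: 0.093
gripper_force: 59.0
```

Emit:
carry_out(
  rows=[
    [[0.003, -0.01, 0.002], 0],
    [[0.008, -0.03, 0.006], 0],
    [[0.016, -0.06, 0.012], 0],
    [[0.024, -0.09, 0.017], 0],
    [[0.032, -0.12, 0.023], 0],
    [[0.04, -0.15, 0.029], 0],
    [[0.048, -0.18, 0.035], 0],
    [[0.056, -0.21, 0.041], 0],
    [[0.064, -0.24, 0.046], 0],
    [[0.072, -0.27, 0.052], 0],
  ],
)

```text
time_s: 23.45
tool_pos: [0.4309, -0.093, 0.415]
tcp_rot: [3.109, -0.725, 0.365]
contact_force: [0.7, 0.2, -6.3]
width: 0.095
gripper_force: 59.0
```

Emit:
carry_out(
  rows=[
    [[0.008, -0.03, 0.006], 0],
    [[0.016, -0.06, 0.012], 0],
    [[0.024, -0.09, 0.017], 0],
    [[0.032, -0.12, 0.023], 0],
    [[0.04, -0.15, 0.029], 0],
    [[0.048, -0.18, 0.035], 0],
    [[0.056, -0.21, 0.041], 0],
    [[0.064, -0.24, 0.046], 0],
    [[0.072, -0.265, 0.051], 0],
    [[0.075, -0.28, 0.054], 0],
  ],
)

```text
time_s: 24.28
tool_pos: [0.4218, 0.2028, 0.4148]
tcp_rot: [3.104, -0.719, 0.373]
contact_force: [0.3, 0.3, -7.0]
width: 0.095
gripper_force: 59.0
```

```bash
python3 - <<'E'
from h import *
to([.43,.2205,.24])
E
```

```text
t 24.28 q [ 0.466 -0.669  2.212 -0.127  0.888  1.722] p [0.4218 0.2028 0.4148] lean 41.3 az 0.316 y [ 0.341 -0.94   0.028] F [ 0.3  0.3 -7. ] w 0.095 g 59.0
to [0.43, 0.2205, 0.24] tool [-0.1045 -0.0188  0.1402] n 0.176
```

Emit:
carry_out(
  rows=[
    [[-0.005, -0.001, 0.007], 0],
    [[-0.016, -0.003, 0.021], 0],
    [[-0.033, -0.006, 0.044], 0],
    [[-0.051, -0.009, 0.069], 0],
    [[-0.069, -0.013, 0.094], 0],
    [[-0.087, -0.016, 0.118], 0],
    [[-0.1, -0.018, 0.136], 0],
    [[-0.107, -0.019, 0.145], 0],
    [[-0.107, -0.019, 0.145], 0],
    [[-0.107, -0.019, 0.145], 0],
  ],
)

```text
time_s: 25.12
tool_pos: [0.4336, 0.2158, 0.2355]
tcp_rot: [3.099, -0.719, 0.37]
contact_force: [0.2, -0.2, -5.0]
width: 0.089
gripper_force: 59.0
```

```bash
python3 - <<'E'
from h import *
p,R=st();zb=p[2]-.1355;print(zb)
for n in("scene","top"):
    s=cap(n);Y=cloud(s).reshape(-1,3)
    q=Y[((Y>p-[.08,.08,1])&(Y<p+[.08,.08,1])).all(1)&(abs(Y[:,2]-zb-.088)<.006)]
    if len(q)>9:
        c,r=cv2.minEnclosingCircle((q[:,:2]*1000).astype(np.float32));k=np.linalg.lstsq(np.c_[q[:,:2],np.ones(len(q))],q[:,2],rcond=None)[0];print(n,'lid',len(q),c,r,q[:,2].mean(),k,'off',np.array(c)/1000-p[:2])
to([.626,.2845,p[2]]);to([.626,.2845,.225])
E
```

```text
t 25.12 q [ 0.498 -0.539  2.473 -0.261  0.51   1.897] p [0.4336 0.2158 0.2355] lean 41.3 az 0.306 y [ 0.335 -0.942  0.032] F [ 0.2 -0.2 -5. ] w 0.089 g 59.0
0.0999821924780249
top lid 156 (432.5478820800781, 211.5605010986328) 47.31394958496094 0.19037992878631219 [0.01032244 0.00183427 0.18533586] off [-0.00106873 -0.00426278]
t 25.22 q [ 0.498 -0.54   2.468 -0.261  0.509  1.897] p [0.4361 0.2172 0.2408] lean 41.8 az 0.308 y [ 0.335 -0.942  0.031] F [ 0.4  0.1 -6.4] w 0.097 g 59.1
to [0.626, 0.2845, np.float64(0.2354821924780249)] tool [1.468e-01 1.000e-04 1.380e-01] n 0.202
t 25.22 q [ 0.498 -0.54   2.468 -0.261  0.509  1.897] p [0.4361 0.2172 0.2408] lean 41.8 az 0.308 y [ 0.335 -0.942  0.031] F [ 0.4  0.1 -6.4] w 0.097 g 59.1
to [0.626, 0.2845, 0.225] tool [ 0.1398 -0.0002  0.1459] n 0.202
```

Emit:
carry_out(
  rows=[
    [[0.006, 0, 0.01], 0],
    [[0.016, 0, 0.024], 0],
    [[0.03, 0, 0.042], 0],
    [[0.048, -0.001, 0.062], 0],
    [[0.066, -0.001, 0.082], 0],
    [[0.085, -0.001, 0.102], 0],
    [[0.104, -0.002, 0.12], 0],
    [[0.121, -0.002, 0.135], 0],
    [[0.132, -0.002, 0.144], 0],
    [[0.137, -0.002, 0.148], 0],
  ],
)

```text
time_s: 26.05
tool_pos: [0.6283, 0.2872, 0.2245]
tcp_rot: [3.1, -0.733, 0.37]
contact_force: [-0.1, 0.6, -5.4]
width: 0.09
gripper_force: 59.1
```

Emit:
carry_out(
  rows=[
    [[0, 0, 0], 0],
    [[0, 0, 0], 0],
    [[0, 0, 0], 0],
  ],
)

```text
time_s: 26.3
tool_pos: [0.624, 0.2856, 0.2214]
tcp_rot: [3.1, -0.727, 0.37]
contact_force: [-0.7, -0.0, -6.2]
width: 0.091
gripper_force: 59.1
```

```bash
python3 - <<'E'
from h import *
p,R=st();zb=p[2]-.1355;print(zb)
for n in("scene","top"):
    s=cap(n);Y=cloud(s).reshape(-1,3)
    q=Y[((Y>p-[.08,.08,1])&(Y<p+[.08,.08,1])).all(1)&(abs(Y[:,2]-zb-.088)<.006)]
    if len(q)>9:
        c,r=cv2.minEnclosingCircle((q[:,:2]*1000).astype(np.float32));k=np.linalg.lstsq(np.c_[q[:,:2],np.ones(len(q))],q[:,2],rcond=None)[0];print(n,'lid',len(q),c,r,q[:,2].mean(),k,'off',np.array(c)/1000-p[:2])
    if n=="scene": cv2.imwrite("pics/pl.png",cv2.resize(s["color"][220:420,220:440,::-1],(660,600)))
to([.625,.286,.198])
E
```

```text
t 26.3 q [ 0.434 -0.043  2.15  -0.271  0.321  1.877] p [0.624  0.2856 0.2214] lean 41.7 az 0.307 y [ 0.336 -0.942  0.031] F [-0.7 -0.  -6.2] w 0.091 g 59.1
0.08588368838173571
scene lid 886 (622.6564331054688, 286.48516845703125) 48.758766174316406 0.1746700765299012 [-0.01692348 -0.0415173   0.19753631] off [-0.00130878  0.00088695]
top lid 20 (617.4942626953125, 280.0703430175781) 47.872249603271484 0.1734303804485982 [0.01217708 0.01335221 0.16244667] off [-0.00647095 -0.00552788]
t 26.4 q [ 0.435 -0.043  2.151 -0.272  0.32   1.877] p [0.6238 0.2857 0.2214] lean 41.8 az 0.307 y [ 0.336 -0.941  0.031] F [ 0.4  0.3 -6.2] w 0.097 g 59.1
to [0.625, 0.286, 0.198] tool [-0.0147 -0.0006  0.0182] n 0.023
```

View pics/pl.png

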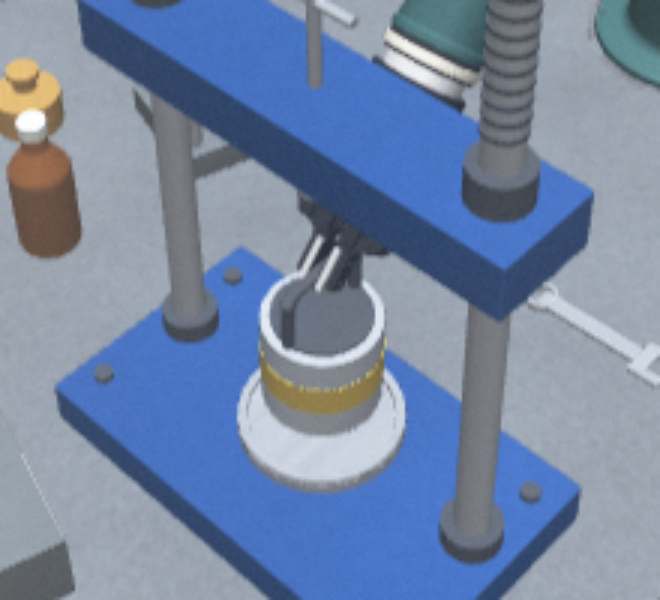

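In the crop the yellow-banded mould hangs over the platen at (322,350), about 2 mm off in the same camera. I lower it gently.

Emit:
carry_out(
  rows=[
    [[-0.002, 0, 0.0025], 0],
    [[-0.004, 0, 0.005], 0],
    [[-0.0065, 0.001, 0.0085], 0],
    [[-0.009, 0.001, 0.012], 0],
    [[-0.0115, 0.001, 0.015], 0],
    [[-0.0135, 0.001, 0.0175], 0],
    [[-0.0145, 0.001, 0.0185], 0],
    [[-0.0145, 0.001, 0.0185], 0],
  ],
)

```text
time_s: 27.07
tool_pos: [0.6266, 0.2847, 0.1972]
tcp_rot: [3.099, -0.727, 0.371]
contact_force: [-0.6, -0.0, -7.2]
width: 0.095
gripper_force: 59.1
```

Emit:
carry_out(
  rows=[
    [[-0.0007, 0, 0.0007], 0],
    [[-0.0013, 0, 0.0015], 0],
    [[-0.002, 0, 0.0022], 0],
    [[-0.0027, 0, 0.003], 0],
    [[-0.0027, 0, 0.003], 0],
  ],
)

```text
time_s: 27.48
tool_pos: [0.6268, 0.2848, 0.194]
tcp_rot: [3.1, -0.728, 0.371]
contact_force: [-1.0, 0.9, -7.7]
width: 0.094
gripper_force: 59.1
```

Emit:
carry_out(
  rows=[
    [[-0.0007, 0, 0.0007], 0],
    [[-0.0007, 0, 0.0007], 0],
  ],
)

```text
time_s: 27.65
tool_pos: [0.6269, 0.2848, 0.1931]
tcp_rot: [3.1, -0.728, 0.371]
contact_force: [0.1, 0.6, -6.8]
width: 0.095
gripper_force: 59.1
```

Emit:
carry_out(
  rows=[
    [[-0.0007, 0, 0.0007], 0],
    [[-0.0007, 0, 0.0007], 0],
  ],
)

```text
time_s: 27.82
tool_pos: [0.6268, 0.2847, 0.1921]
tcp_rot: [3.1, -0.728, 0.371]
contact_force: [-0.0, 0.3, -6.0]
width: 0.098
gripper_force: 59.1
```

Emit:
carry_out(
  rows=[
    [[-0.0007, 0, 0.0007], 0],
    [[-0.0007, 0, 0.0007], 0],
  ],
)

```text
time_s: 27.98
tool_pos: [0.6271, 0.2848, 0.1916]
tcp_rot: [3.1, -0.729, 0.371]
contact_force: [-0.6, -0.4, -5.8]
width: 0.094
gripper_force: 59.3
```

Emit:
carry_out(
  rows=[
    [[-0.0007, 0, 0.0007], 0],
    [[-0.0007, 0, 0.0007], 0],
  ],
)

```text
time_s: 28.15
tool_pos: [0.6276, 0.285, 0.1916]
tcp_rot: [3.1, -0.731, 0.37]
contact_force: [-0.7, -1.6, -3.2]
width: 0.093
gripper_force: 59.8
```

Emit:
carry_out(
  rows=[
    [[-0.0005, 0, 0.0005], 0],
    [[-0.0005, 0, 0.0005], 0],
  ],
)

```text
time_s: 28.32
tool_pos: [0.6279, 0.2851, 0.1916]
tcp_rot: [3.1, -0.732, 0.37]
contact_force: [-1.8, -2.0, 1.5]
width: 0.094
gripper_force: 60.2
```

Emit:
carry_out(
  rows=[
    [[0, 0, 0], 0],
    [[0, 0, 0], 0],
    [[0, 0, 0], 0],
    [[0, 0, 0], 0],
  ],
  jaw=0.6,
)

```text
time_s: 28.65
tool_pos: [0.6273, 0.285, 0.1904]
tcp_rot: [3.1, -0.73, 0.371]
contact_force: [-0.2, -0.5, -0.0]
width: 0.599
gripper_force: 0.0
```

Emit:
carry_out(
  rows=[
    [[0, 0, -0.01], 0],
    [[0, 0, -0.03], 0],
    [[0, 0, -0.06], 0],
    [[0, 0, -0.09], 0],
    [[0, 0, -0.12], 0],
    [[0, 0, -0.15], 0],
    [[0, 0, -0.175], 0],
    [[0, 0, -0.19], 0],
    [[0, 0, -0.19], 0],
    [[0, 0, -0.19], 0],
  ],
)

```text
time_s: 29.48
tool_pos: [0.506, 0.2466, 0.3331]
tcp_rot: [3.1, -0.732, 0.371]
contact_force: [1.3, -0.1, 0.1]
width: 0.603
gripper_force: 0.0
```

```bash
python3 - <<'E'
from h import *
st()
s=cap("scene");t=cap("top")
for n,im in(("scene",s),("top",t)):
    Y=cloud(im).reshape(-1,3)
    for nm,c,zz in(("yel",(.623,.284),.143),("blue",(.515,-.13),.181)):
        q=Y[(abs(Y[:,0]-c[0])<.08)&(abs(Y[:,1]-c[1])<.08)&(abs(Y[:,2]-zz)<.006)]
        if len(q)>9:
            o,r=cv2.minEnclosingCircle((q[:,:2]*1000).astype(np.float32));k=np.linalg.lstsq(np.c_[q[:,:2],np.ones(len(q))],q[:,2],rcond=None)[0];print(n,nm,len(q),np.round(o,1),round(r,1),q[:,2].mean().round(4),k[:2].round(3))
save(s,"final")
E
```

```text
t 29.48 q [ 0.476 -0.421  2.231 -0.194  0.614  1.808] p [0.506  0.2466 0.3331] lean 42.0 az 0.309 y [ 0.336 -0.941  0.031] F [ 1.3 -0.1  0.1] w 0.603 g 0.0
scene yel 928 [627.4 282.4] 49.7 0.144 [-0.02  -0.015]
scene blue 118 [ 496.8 -136.8] 43.6 0.1827 [0.111 0.03 ]
top yel 369 [621.5 277.7] 48.0 0.1437 [0.014 0.004]
top blue 493 [ 514.2 -134.9] 48.4 0.182 [0.003 0.011]
```

View pics/final.png

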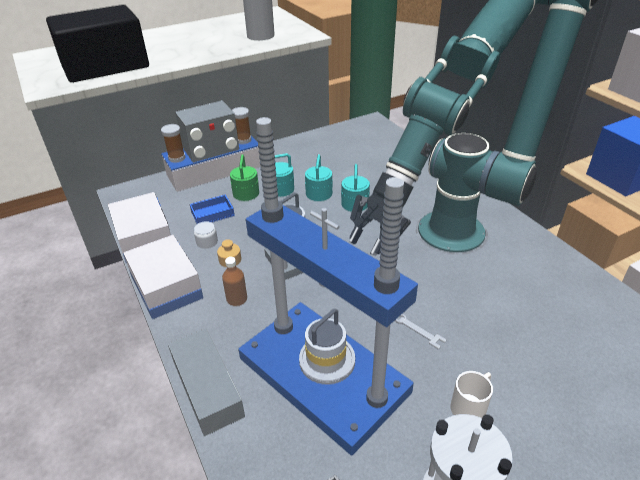

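The yellow-banded mould stands inside the rim at (325,345). It is about 4 mm from the platen's centre, level, with its lid at 0.144 m (0.143 expected). Blue is still on the stand and the gripper is clear, so I hand in.

```bash
python3 -c "
from cell import arm
print(arm.close_job())"
```

```text
the job is handed in; nothing more can be done
None
```

The job is handed in: the blue-banded mould stands on the stand's plate about 5 mm from its centre, and the yellow-banded mould is down inside the platen rim about 4 mm from centre, both level by camera measurement; the hand-in returned no verdict.

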